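Snap the can carrier onto a four-pack

ROBOT

A 7-joint arm with a two-finger parallel gripper is mounted at the origin on the work surface. World frame = base frame: x ahead of the robot, y to its left, z up, the work surface at z = 0. Lengths are in m, angles in rad, forces in N, time in s.
With the tool pointing down it reaches from about 0.425 to 1.025 m from the base axis. Payload 3.6 kg.
Tool frame: the origin (TCP) lies at the very end of the fingers, on their centre line; the grasp point (between the pads) lies 19 mm behind it (hold_point_z is the distance from the TCP to the grasp point, in m); z points along the fingers, y is the line along which they close (so a half turn about z gives the same grasp; the last joint's range is limited). The gripper opens to 85 mm and grips with 20 to 120 N. Pads are 22 mm wide; open, the fingers measure 114 mm over their backs; the gripper's body (76 mm by 85 mm) begins 54 mm behind the grasp point. The pads swing forward as they close: fully open they stand 13 mm farther back than shut.
Start: joints at [-1.204, 0.591, 0.048, 1.609, -0.033, 0.943, -0.034], TCP at [0.322, 0.65, 0.231] pointing down, gripper open.
Joint ranges: [-2.69, 2.69], [-0.47, 2.24], [-1.27, 1.36], [0.19, 2.51], [-1.53, 4.68], [0.08, 2.07], [-3.09, 3.09]. Speed limits (rad/s): [2.57, 2.57, 3.14, 3.14, 3.14, 3.14, 3.14].

INTERFACE

Orientations are given as [roll, pitch, yaw] about the fixed x, y, z axes, in that order (R = Rz(yaw) Ry(pitch) Rx(roll)).
In Python, from rig import * gives the robot as it stands.
- The arm moves only by the tool arm_command, never from a script. Its argument "moves" is a list of rows, each a list of 3 entries, a list of its own where there are three numbers: the turn, a rotation vector about the tool's x, y, z in degrees, then the shift along the tool's x, y, z in m, then the closure, from 0 (fully open) to 1 (shut). A call has 1 to 8 rows; each row shifts and turns the commanded pose from where the row before left it, along the tool's axes as they then stand; what a row does not reach is not made up. A row lasts 1/10 s, in which the tool goes at most 50 mm and 8.59 degrees, less where a joint would pass 70% of its speed; a pose out of reach is approached as far as the arm can. A call with a gripper value outside its range is refused whole. The fingers move at their own pace and stop on an object; the grip force is fixed at half the most. Time passes only in rows, so rows that do not move let the fingers close. It gives the time, the measured TCP pose, the force, the opening and the grip force at its end, in the units of the state.
- observe(): the state, without advancing time (a new reading comes with each control period).
- get_image(name): name is "scene" or "top" or "wrist"; returns the picture (400x640x3 uint8, red, green, blue); there is no depth.
- camera_model(name): a dict with "intrinsics" (3x3 intrinsics, pixels), "k1" (the pictures are not rectified: a ray, as slopes to the right and down, at radius r is drawn at 1 + k1 r^2 times it, then the intrinsics apply), "xyz" and "attitude" of the camera in the world. Camera axes: x right, y up, looking along -z (the intrinsics and any distortion apply to the point x, -y, -z); pixel columns grow to the right and rows downward; lengths in m; the calibration is good to about 2 mm. A picture is of the moment at which its call begins: read the wrist's pose just before it. camera_model takes no time and is no camera call; for the wrist camera it gives the pose at the moment of the call.
- sign_off(): hands the job in; it is judged then, once.
Trained networks look in the newest picture that a camera, given by its name, has taken for a name from the list of things; names that differ only in an ending like _2 or _b are one class to them, and where a whole thing is asked for, a point or a joint stands for the part that bears it (a point fixed in the world has none). Each returns a list of dicts, best first, with "confidence" (0 to 1); they miss things now and then, are a little off and sometimes report something else, mostly with a low value. They report only what shows in the picture. A call takes as long as a camera call.
- masks_of(camera, query): "pixels" (400x640 bool, what is visible of it).
- tip_of(camera, query): "position" ([x, y, z] in m, in the coordinates of the camera as it stood for that picture, good to about 4 mm: a listed point, or the origin of a listed thing).
The state is a dict: "t": time; "joint_pos": joint angles; "qd": joint speeds; "tau": joint torques, N m; "tcp_pos": TCP position; "orientation": TCP orientation; "wrist_force": force on the tool from outside, world axes, zero at the start; "ft_torque": the same for the moment, N m; "opening": opening from 0.0 (shut) to 1.0 (fully open); "grip_force": force on a finger pad.
Only numpy, scipy, OpenCV 4.12 (cv2) and the standard library are available. Lean on these libraries where they do the work, as an engineer would, in place of code of your own. Each camera call takes 0.05 s, during which the arm holds its last target. There are 200 camera calls.

TASK

Fit the loose four-can carrier onto the four bare cans in the cardboard tray: set it squarely over their tops and press its caps down, feeling for each, until all four have snapped fully home over the can rims and the carrier sits level. Push on the caps with no more than the finger pressure that they need, so that the thin can ends are not crushed, and never buckle the carrying bridge by pushing down on it. Then let go; do not disturb the other things on the bench.

Things in the scene. Friction and masses are not known exactly. Their poses are not given: they have to be found in the camera images.
- handle (a point): Loose grey plastic four-can carrier, 80 g, 133 x 133 x 58 mm high: centre of the bar of its carrying bridge, over its middle, 52 mm above its lower edge. Bar 14 mm wide (this point's x), 88 mm long (y), 12 mm tall; z up. It starts right way up on the bench and fits the cans at any quarter turn.
- plate_mid (a point): Middle of the top face of the same carrier's plate, 31 mm below the bar's centre, 21 mm above the carrier's lower edge, same axes. The bar is for carrying only: it lifts stiffly, but gives when pushed down (2 N, then 0.5 N per mm) and is buckled once it is pushed 12 mm towards the plate (8 N).
- plate: The carrier's plate with its four caps in a square at 67 mm pitch; origin in the middle of its lower edge, 21 mm below plate_mid, same axes. Set loosely and squarely on four can tops it stays about 9 mm short of home, its lower edge 8 mm below the can tops, perhaps a little askew.
- cap1 (a point): Carrier cap 1: centre of its flat top (48 mm wide), at x -33.5, y -33.5 mm from the carrier's middle, 23 mm above its lower edge; fully home it is 6 mm above the can rims. The cap is a round socket open below: skirt 17 mm deep, 59 mm wide inside, with three springy tabs that snap under a can's rim.
- cap2 (a point): Carrier cap 2: centre of its flat top (48 mm wide), at x +33.5, y -33.5 mm from the carrier's middle, 23 mm above its lower edge; fully home it is 6 mm above the can rims. A push of 10 to 16 N on one cap brings it home: force rises, gives way with a snap, then a hard stop. All four at once would take 35 N or more, and a push of over 30 N buckles the can ends.
- cap3 (a point): Carrier cap 3: centre of its flat top (48 mm wide), at x -33.5, y +33.5 mm from the carrier's middle, 23 mm above its lower edge; fully home it is 6 mm above the can rims. Pressing the first cap tips the carrier: that cap stops hard a few mm high, while the far caps rise by up to 20 mm.
- cap4 (a point): Carrier cap 4: centre of its flat top (48 mm wide), at x +33.5, y +33.5 mm from the carrier's middle, 23 mm above its lower edge; fully home it is 6 mm above the can rims. Pressing the cap diagonally opposite to the first then brings the carrier down level; any cap still high is pressed in turn.
- pack_top (a point): Middle of the four bare cans at the level of their rims, 125 mm above the bench. Cans 66 mm wide, 122 mm high, rims 54 mm wide, packed tight in one half of a low cardboard tray (288 x 146 mm, walls 48 mm high) whose corrugated floor gives 1 mm per 20 N; centres 33.5 mm either side of this point along its x and y. x runs along the tray, z up.
- done_top (a point): Middle of the other four cans in the tray at rim level, 140 mm from pack_top: they already wear an identical carrier, fully home (top of its bar 41 mm above the rims). Nothing is to be done here.
- can_loose: Bystander: a single full can standing on the bench, 66 mm wide, 122 mm high, origin under its base.
- brush: Bystander: a hand brush lying on the bench between tray and carrier, 160 mm long.
- bottle_a: Bystander: amber glass bottle standing, 76 mm wide, 280 mm high, origin under its base.
- bottle_b: Bystander: another such bottle.
- jar: Bystander: glass jar with a steel lid, 84 mm wide, 110 mm high, origin under its base.

How it is judged:
By the outcome, as a careful person would: the job done as asked, in the order asked, and still so for the second after the job is handed in, with the robot touching nothing.
It also fails if it takes over 48 s, if anything falls off the work surface, if the arm or the gripper's body presses on something with over 40 N, if the wrist force passes 120 N, or if a joint passes its speed limit or range.

## Working session

There is one attempt and no reset: what is moved stays moved. The work goes in short steps, Python scripts to look and compute and a tool call to move; the robot and the scene stay as the last step left them, time stands still between calls to the robot, and variables do not carry over. Pictures are saved under pics/ and viewed, at most 13 in all, crops included, and the job is handed in when it is done.

Besides the shell and the picture viewer there is one more tool, called after "Call:" by a JSON object that holds its "method" and its "body", one argument or row to a line. arm_command: Moves the arm, as the interface text tells. Its arguments: {"type":"object","properties":{"moves":{"type":"array"}},"required":["moves"]}

```bash
mkdir -p pics; cat > h.py <<'E'
from rig import *
import numpy as np, cv2
from scipy.spatial.transform import Rotation as R
def camRt(c):
    m=camera_model(c); a=np.array(m["attitude"],float)
    Rm=a if a.shape==(3,3) else (R.from_euler('xyz',a).as_matrix() if a.size==3 else R.from_quat(a).as_matrix())
    return m,Rm,np.array(m["xyz"])
def toW(c,p):
    m,Rm,t=camRt(c); return Rm@np.array(p)+t
def save(c,n):
    im=get_image(c); cv2.imwrite('pics/'+n,im[:,:,::-1]); return im
def ray_at(c,uv,z):
    m,Rm,t=camRt(c);K=np.array(m["intrinsics"])
    q=np.array([(uv[0]-K[0,2])/K[0,0],(uv[1]-K[1,2])/K[1,1]]);s=q.copy()
    for _ in range(20): s=q/(1+m["k1"]*(s@s))
    d=Rm@np.array([s[0],-s[1],-1]); return t+d*(z-t[2])/d[2]
def proj(c,p):
    m,Rm,t=camRt(c);K=np.array(m["intrinsics"])
    v=Rm.T@(np.array(p)-t); s=np.array([v[0],-v[1]])/-v[2]; s=s*(1+m["k1"]*(s@s))
    return np.array([K[0,0]*s[0]+K[0,2],K[1,1]*s[1]+K[1,2]])
E
python3 - <<'E'
from h import *
o=observe();print(o)
print(camera_model("top"));print(camera_model("scene"))
a=save("top","top0.png");b=save("scene","scene0.png")
cv2.imwrite('pics/both0.png',cv2.resize(np.vstack([a,b])[:,:,::-1],(480,600)))
for c in("top","scene"):
  for q in("handle","plate_mid","cap1","cap4","pack_top","done_top","can_loose","brush","bottle_a","jar"):
    print(c,q,[(np.round(toW(c,d["position"]),3).tolist(),round(d["confidence"],2)) for d in tip_of(c,q)[:3]])
E
```

```text
{'t': 0.0, 'joint_pos': array([-1.20448693,  0.59211364,  0.0482783 ,  1.60983164, -0.03332075,
        0.94269944, -0.03367305]), 'qd': array([ 0.00117243, -0.00126949, -0.00022555, -0.00017422, -0.00184711,
        0.00131845,  0.00031687]), 'tau': array([-8.28933935e-05, -5.48673713e+01,  1.54634748e+00, -1.98121512e+01,
        9.33760777e-03,  8.76981416e-03,  4.26415340e-06]), 'tcp_pos': array([0.32134696, 0.64896606, 0.23014084]), 'orientation': array([-3.13934723e+00,  9.77482693e-05,  2.68189629e+00]), 'wrist_force': array([ 0.38220779, -0.42844244, -0.24412612]), 'ft_torque': array([ 0.01544923,  0.01604762, -0.00207582]), 'grip_force': 0.0, 'opening': 1.001723618658262}
{'intrinsics': array([[500.92261307,   0.        , 323.17720763],
       [  0.        , 500.92261307, 198.32743723],
       [  0.        ,   0.        ,   1.        ]]), 'k1': -0.1316719084637119, 'xyz': array([ 0.35108031, -0.01235946,  1.58796526]), 'attitude': array([ 0.16212289,  0.01280238, -1.54833472])}
{'intrinsics': array([[389.74036596,   0.        , 324.08476833],
       [  0.        , 389.740365
[... 1000 characters left out ...]
andle [([0.54, -0.2, 0.047], 0.8)]
scene plate_mid [([0.542, -0.199, 0.018], 0.81), ([0.588, -0.215, 0.022], 0.25)]
scene cap1 [([0.523, -0.237, 0.019], 0.97), ([0.59, -0.214, 0.022], 0.84), ([0.564, -0.152, 0.02], 0.74)]
scene cap4 [([0.523, -0.237, 0.019], 0.97), ([0.59, -0.214, 0.022], 0.84), ([0.564, -0.152, 0.02], 0.74)]
scene pack_top [([0.632, 0.195, 0.127], 0.63)]
scene done_top [([0.491, 0.206, 0.129], 0.9)]
scene can_loose [([0.628, 0.005, 0.004], 0.97), ([0.616, 0.415, 0.001], 0.74), ([0.614, -0.408, -0.002], 0.66)]
scene brush [([0.412, -0.013, -0.004], 0.8)]
scene bottle_a [([0.618, 0.415, -0.001], 0.74), ([0.544, -0.198, 0.019], 0.51)]
scene jar [([0.787, -0.02, -0.003], 0.94)]
```

View pics/both0.png

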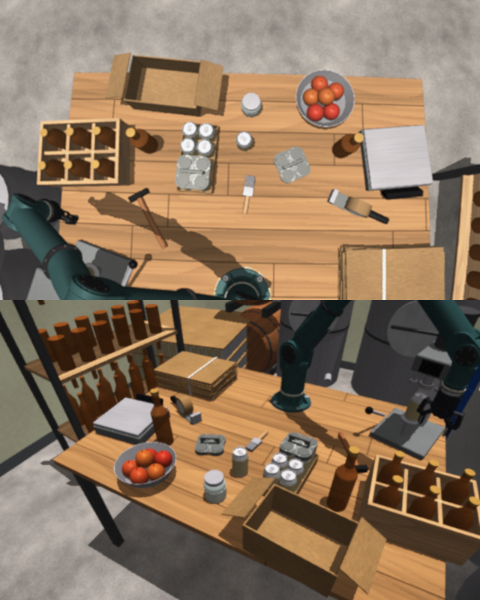

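View pics/top0.png

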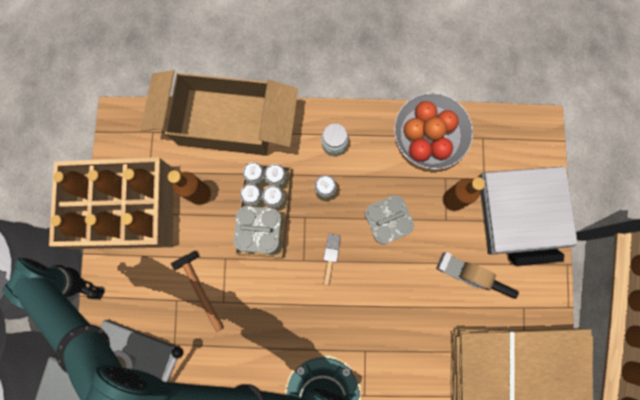

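The pictures show the loose carrier at about (390,220) in the top view, with the bare cans at (265,185) and the done carrier at (258,230). The network positions agree with this. The carrier's x axis is at about +24° and the pack's at about -3.5°. I'm setting out for the carrier now.

Call:
{"method": "arm_command", "body": {
  "moves": [
    [[0,0,0],[-0.03,-0.034,0],0],
    [[0,0,0],[-0.032,-0.0365,0],0],
    [[0,0,0],[-0.032,-0.0365,0],0],
    [[0,0,0],[-0.032,-0.0365,0],0],
    [[0,0,0],[-0.032,-0.0365,0],0],
    [[0,0,0],[-0.032,-0.0365,0],0],
    [[0,0,0],[-0.032,-0.0365,0],0],
    [[0,0,0],[-0.032,-0.0365,0],0]
  ]
}}

```text
t: 1.9
tcp_pos: [0.4214, 0.2758, 0.2317]
orientation: [3.141, 0.001, 2.682]
wrist_force: [0.9, -0.5, 0.2]
opening: 0.995
grip_force: 0.0
```

Call:
{"method": "arm_command", "body": {
  "moves": [
    [[0,0,0],[-0.032,-0.0365,0],0],
    [[0,0,0],[-0.032,-0.0365,0],0],
    [[0,0,0],[-0.032,-0.0365,0],0],
    [[0,0,0],[-0.032,-0.0365,0],0],
    [[0,0,0],[-0.032,-0.0365,0],0],
    [[0,0,0],[-0.032,-0.0365,0],0],
    [[0,0,0],[-0.032,-0.0365,0],0],
    [[0,0,0],[-0.032,-0.0365,0],0]
  ]
}}

```text
t: 2.7
tcp_pos: [0.5212, -0.0997, 0.2317]
orientation: [3.141, 0.001, 2.682]
wrist_force: [1.0, 1.3, -0.5]
opening: 1.0
grip_force: 0.0
```

Call:
{"method": "arm_command", "body": {
  "moves": [
    [[0,0,0],[-0.03,-0.034,0],0],
    [[0,0,0],[-0.03,-0.034,0],0],
    [[0,0,8],[0,0,0],0],
    [[0,0,8],[0,0,0],0],
    [[0,0,8],[0,0,0],0],
    [[0,0,8],[0,0,0],0],
    [[0,0,8],[0,0,0],0],
    [[0,0,0],[0,0,0],0]
  ]
}}

```text
t: 3.5
tcp_pos: [0.5445, -0.1851, 0.2314]
orientation: [-3.141, 0.0, 1.984]
wrist_force: [-0.4, -0.7, 0.2]
opening: 0.998
grip_force: 0.0
```

```bash
python3 - <<'E'
from h import *
o=observe();print(o['tcp_pos'],o['orientation'],camera_model("wrist")["xyz"])
save("wrist","w1.png")
for q in("handle","plate_mid","cap1"):
    print(q,[(np.round(toW("wrist",d["position"]),4).tolist(),round(d["confidence"],2)) for d in tip_of("wrist",q)[:5]])
for d in masks_of("wrist","handle")[:1]:
    m=d["pixels"].astype(np.uint8); print(m.sum(),cv2.minAreaRect(cv2.findNonZero(m)))
E
```

```text
[ 0.54449909 -0.18512754  0.23136548] [-3.14146255e+00  3.99769731e-04  1.98415384e+00] [ 0.51800103 -0.12371789  0.37514957]
handle [([0.5451, -0.1992, 0.0541], 0.6)]
plate_mid [([0.5261, -0.2457, 0.023], 0.73), ([0.5398, -0.1998, 0.0204], 0.59)]
cap1 [([0.5022, -0.1801, 0.0288], 0.94), ([0.5842, -0.2194, 0.0262], 0.86), ([0.5257, -0.2481, 0.0254], 0.58), ([0.561, -0.154, 0.0244], 0.57)]
12264 ((311.0, 176.0), (112.0, 118.0), 90.0)
```

View pics/w1.png

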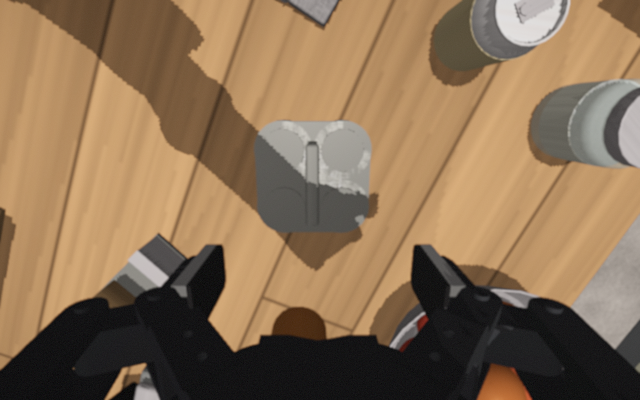

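The bar runs straight up and down in the wrist view, from (312,145) to (312,223), so the yaw is already right. Next I work out its centre.

```bash
python3 - <<'E'
from h import *
o=observe();R0=R.from_euler('xyz',o['orientation']).as_matrix()
a=ray_at("wrist",(313,143),.058);b=ray_at("wrist",(312.5,222),.058);print(a,b,np.linalg.norm(a-b),(a+b)/2)
c=[ray_at("wrist",u,.021) for u in((256,122),(370,122),(256,232),(370,232))];print(np.mean(c,0), [np.linalg.norm(c[0]-c[1])])
for t in((a+b)/2,np.mean(c,0),np.array([.5440,-.2000,.05])): print(R0.T@(t-o['tcp_pos']))
E
```

```text
[ 0.52693283 -0.15640534  0.058     ] [ 0.56017422 -0.23418767  0.058     ] 0.0845877052314951 [ 0.54355352 -0.19529651  0.058     ]
[ 0.54481485 -0.19884924  0.021     ] [np.float64(0.12609996599585604)]
[-0.00888634 -0.00483031  0.17341496]
[-0.0126486  -0.00511682  0.21041463]
[-0.01337181 -0.00631823  0.18141426]
```

Call:
{"method": "arm_command", "body": {
  "moves": [
    [[0,0,0],[-0.0115,-0.0055,0.02],0],
    [[0,0,0],[0,0,0.045],0],
    [[0,0,0],[0,0,0.045],0],
    [[0,0,0],[0,0,0.045],0],
    [[0,0,0],[0,0,0.03],0],
    [[0,0,0],[0,0,0.012],0],
    [[0,0,0],[0,0,0],0],
    [[0,0,0],[0,0,0],0.5]
  ]
}}

```text
t: 4.55
tcp_pos: [0.5449, -0.1986, 0.0354]
orientation: [3.14, 0.001, 1.984]
wrist_force: [0.4, 0.5, 0.3]
opening: 0.857
grip_force: 0.0
```

Call:
{"method": "arm_command", "body": {
  "moves": [
    [[0,0,0],[0,0,0],1],
    [[0,0,0],[0,0,0],1],
    [[0,0,0],[0,0,0],1],
    [[0,0,0],[0,0,0],1],
    [[0,0,0],[0,0,0],1],
    [[0,0,0],[0,0,0],1]
  ]
}}

```text
t: 5.15
tcp_pos: [0.5443, -0.1981, 0.0346]
orientation: [3.141, 0.001, 1.984]
wrist_force: [1.2, 0.6, 3.0]
opening: 0.151
grip_force: 59.9
```

Call:
{"method": "arm_command", "body": {
  "moves": [
    [[0,0,0],[0,0,-0.01],1],
    [[0,0,0],[0,0,-0.03],1],
    [[0,0,0],[0,0,-0.04],1],
    [[0,0,0],[0,0,-0.04],1],
    [[0,0,7],[0,0,-0.04],1],
    [[0,0,7],[0,0,-0.04],1],
    [[0,0,7],[0,0,0],1],
    [[0,0,6.2],[0,0,0],1]
  ]
}}

```text
t: 5.95
tcp_pos: [0.5442, -0.1981, 0.2364]
orientation: [3.139, -0.0, 1.504]
wrist_force: [-0.3, 0.7, -0.8]
opening: 0.151
grip_force: 59.4
```

Call:
{"method": "arm_command", "body": {
  "moves": [
    [[0,0,0],[0.028,0.007,0],1],
    [[0,0,0],[0.04,0.0105,0],1],
    [[0,0,0],[0.04,0.0105,0],1],
    [[0,0,0],[0.04,0.0105,0],1],
    [[0,0,0],[0.04,0.0105,0],1],
    [[0,0,0],[0.04,0.0105,0],1],
    [[0,0,0],[0.03,0.008,0],1],
    [[0,0,0],[0.01,0.0025,0],1]
  ]
}}

```text
t: 6.75
tcp_pos: [0.6306, 0.0708, 0.2339]
orientation: [-3.141, -0.002, 1.516]
wrist_force: [0.4, 1.6, -0.8]
opening: 0.148
grip_force: 59.4
```

```bash
python3 - <<'E'
from h import *
o=observe();print(o['t'],o['tcp_pos'],o['orientation'],o['opening'],o['wrist_force'])
save("wrist","w2.png")
for q in("handle","cap1","pack_top","done_top","can_loose"):
    print(q,[(np.round(toW("wrist",d["position"]),4).tolist(),round(d["confidence"],2)) for d in tip_of("wrist",q)[:5]])
E
```

```text
6.75 [0.63059951 0.07076026 0.23392986] [-3.14079178e+00 -2.25211303e-03  1.51577254e+00] 0.14801881899721103 [ 0.38359168  1.6020834  -0.77343859]
handle [([0.6311, 0.0653, 0.2525], 0.77)]
cap1 [([0.6028, 0.1028, 0.2246], 0.91), ([0.5909, 0.0288, 0.2237], 0.9), ([0.665, 0.097, 0.2217], 0.9), ([0.659, 0.0253, 0.2235], 0.6)]
pack_top [([0.6292, 0.1828, 0.133], 0.57), ([0.7851, -0.0256, 0.0026], 0.57)]
done_top [([0.4919, 0.1939, 0.1253], 0.58), ([0.5996, 0.0952, 0.2271], 0.17)]
can_loose [([0.7853, -0.028, 0.0049], 0.66)]
```

View pics/w2.png

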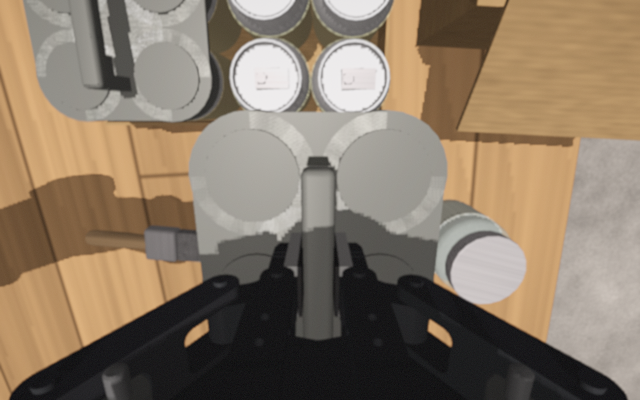

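Both near rims are clear in the wrist view, at about (269,75) and (351,76). The carrier's front caps are at (251,173) and (389,173). I'll measure one against the other.

```bash
python3 - <<'E'
from h import *
o=observe();R0=R.from_euler('xyz',o['orientation']).as_matrix()
im=cv2.imread('pics/w2.png');g=cv2.cvtColor(im,cv2.COLOR_BGR2GRAY)
def circ(c,lo,hi,p2):
    x,y=c;s=60;x0,y0=max(x-s,0),max(y-s,0);k=g[y0:y+s,x0:x+s]
    k=cv2.resize(k,None,fx=4,fy=4,interpolation=cv2.INTER_CUBIC)
    h=cv2.HoughCircles(cv2.GaussianBlur(k,(9,9),2),cv2.HOUGH_GRADIENT_ALT,1.5,60,param1=200,param2=p2,minRadius=lo*4,maxRadius=hi*4)
    if h is None: return []
    return [(round(a[0]/4+x0-.4,1),round(a[1]/4+y0-.4,1),round(a[2]/4,1)) for a in h[0]]
for c in((269,75),(351,76)): 
    r=circ(c,26,42,.6);print(c,r,[np.round(ray_at("wrist",q[:2],.125),4) for q in r])
zc=o['tcp_pos'][2]-.0116
for c in((251,173),(389,173)):
    r=circ(c,40,60,.4);print(c,r,[np.round(ray_at("wrist",q[:2],zc),4) for q in r],ray_at("wrist",c,zc))
# can outline check: print px size of 27mm at .125
print([proj("wrist",ray_at("wrist",(269,75),.125)+np.array([.027,0,0]))-[269,75]])
b=[ray_at("wrist",u,o['tcp_pos'][2]+.0234) for u in((319,167),(319,335))];print(b)
E
```

```text
(269, 75) [(np.float32(263.7), np.float32(73.5), np.float32(35.5)), (np.float32(263.7), np.float32(73.5), np.float32(32.1))] [array([0.5953, 0.1575, 0.125 ]), array([0.5953, 0.1575, 0.125 ])]
(351, 76) [(np.float32(351.4), np.float32(76.4), np.float32(34.1)), (np.float32(351.4), np.float32(76.4), np.float32(38.6))] [array([0.6619, 0.151 , 0.125 ]), array([0.6619, 0.151 , 0.125 ])]
(251, 173) [] [] [0.59897904 0.09989704 0.22297301]
(389, 173) [] [] [0.6687071  0.09530596 0.22297301]
[array([35.3256186 , -2.52809104])]
[array([0.63385108, 0.1071176 , 0.25797301]), array([0.62879903, 0.02935234, 0.25797301])]
```

```bash
python3 - <<'E'
from h import *
im=cv2.imread('pics/w2.png')[0:230,180:460]
im=cv2.resize(im,None,fx=2.8,fy=2.6,interpolation=cv2.INTER_CUBIC)
cv2.imwrite('pics/w2c.png',im)
E
```

```text
(no output)
```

View pics/w2c.png

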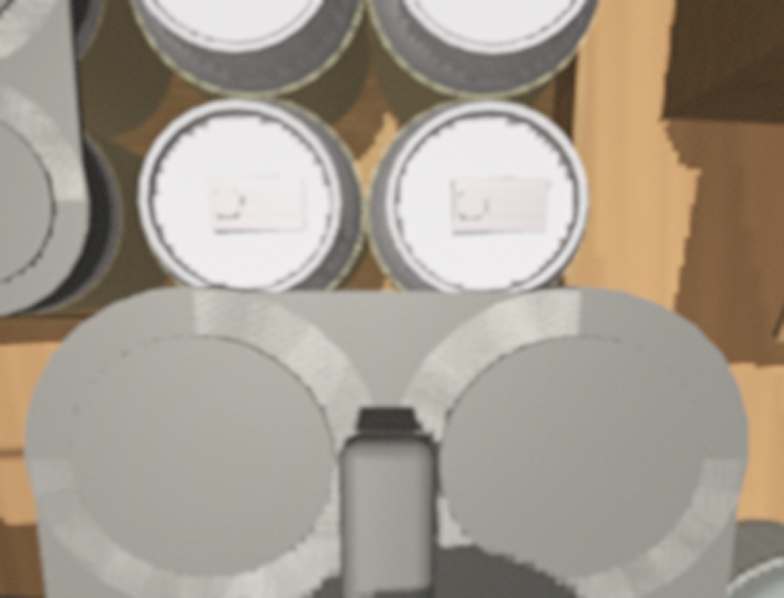

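```bash
python3 - <<'E'
from h import *
o=observe();R0=R.from_euler('xyz',o['orientation']).as_matrix();print(o['tcp_pos'],o['orientation'])
zc=o['tcp_pos'][2]-.0116
def an(a,b): d=b-a; return np.linalg.norm(d),np.degrees(np.arctan2(d[1],d[0]))
A=[ray_at("wrist",u,.125) for u in((265.7,76.2),(353.6,76.5))]
C=[ray_at("wrist",u,zc) for u in((253.2,175.8),(384.6,175.8))]
print(an(*A),an(*C))
ma,mc=np.mean(A,0),np.mean(C,0)
print(ma,mc,R0.T@(ma-mc))
E
```

```text
[0.62960245 0.06203065 0.23457301] [-3.14123050e+00  1.35295034e-03  1.50498777e+00]
(np.float64(0.06704095356474221), np.float64(-3.9784443976045076)) (np.float64(0.06669445344387062), np.float64(-3.767341730814686))
[0.63009115 0.15309906 0.125     ] [0.63319261 0.09619347 0.22297301] [ 0.05671096 -0.00680146  0.09789884]
```

Call:
{"method": "arm_command", "body": {
  "moves": [
    [[0,0,0],[0,0,0.025],1],
    [[0,0,0],[0,0,0.025],1],
    [[0,0,0],[0,0,0],1],
    [[0,0,0],[0,0,0],1],
    [[0,0,0],[0,0,0],1]
  ]
}}

```text
t: 7.55
tcp_pos: [0.6313, 0.0641, 0.1858]
orientation: [3.139, -0.0, 1.508]
wrist_force: [-0.0, -0.5, -0.6]
opening: 0.148
grip_force: 59.5
```

```bash
python3 - <<'E'
from h import *
o=observe();print(o['t'],o['tcp_pos'],o['orientation'])
import pickle;pickle.dump((o,{k:camera_model("wrist")[k] for k in("xyz","attitude")}),open('w3.pkl','wb'))
im=save("wrist","w3.png")[:,:,::-1]
cv2.imwrite('pics/w3c.png',cv2.resize(im[0:230,180:460],None,fx=2.8,fy=2.6,interpolation=cv2.INTER_CUBIC))
E
```

```text
7.55 [0.63130012 0.0640595  0.18577423] [ 3.13920214e+00 -2.81341524e-05  1.50754179e+00]
```

View pics/w3c.png

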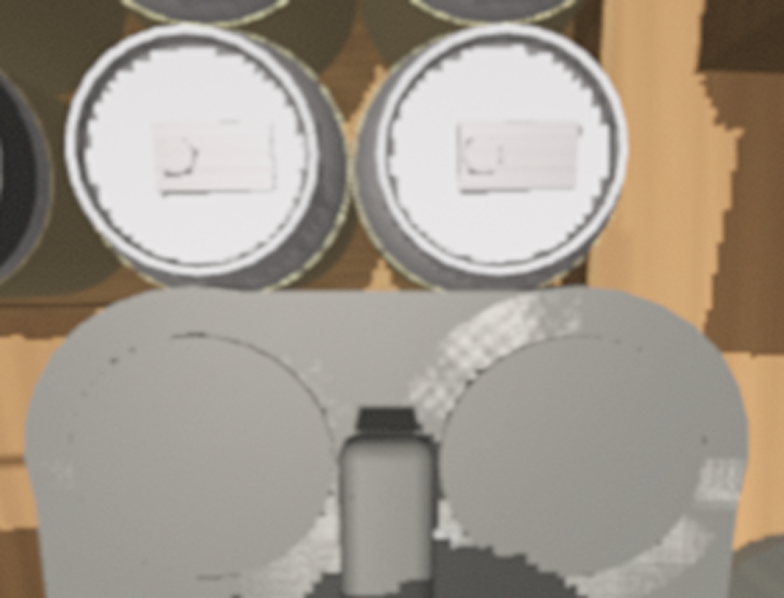

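The rims are now at about (248.4,57.7) and (359.5,57.3), and the front caps are still at (253.2,175.8) and (384.6,175.8).

```bash
python3 - <<'E'
import h; from h import *
import pickle;o,c=pickle.load(open('w3.pkl','rb'))
cm=h.camera_model; h.camera_model=lambda n:{**cm(n),**c}
R0=R.from_euler('xyz',o['orientation']).as_matrix()
zc=o['tcp_pos'][2]-.0116
def an(a,b): d=b-a; return np.linalg.norm(d),np.degrees(np.arctan2(d[1],d[0]))
A=[ray_at("wrist",u,.125) for u in((248.4,57.7),(359.5,57.3))]
C=[ray_at("wrist",u,zc) for u in((253.2,175.8),(384.6,175.8))]
print(an(*A),an(*C))
ma,mc=np.mean(A,0),np.mean(C,0)
print(ma,mc,R0.T@(ma-mc), R0.T@(mc-o['tcp_pos']), R0.T@(ma-o['tcp_pos']))
E
```

```text
(np.float64(0.06748244205913373), np.float64(-3.4564040057640946)) (np.float64(0.06671833285192753), np.float64(-3.6599377305987812))
[0.62997311 0.16156446 0.125     ] [0.63485086 0.09818054 0.17417423] [ 0.06294744 -0.00899217  0.04915465] [0.03427693 0.00135903 0.01160425] [ 0.09722437 -0.00763314  0.06075889]
```

Call:
{"method": "arm_command", "body": {
  "moves": [
    [[0,0,0],[0.015,-0.002,0],1],
    [[0,0,0],[0.02,-0.003,0],1],
    [[0,0,0],[0.018,-0.003,0],1],
    [[0,0,0],[0.01,-0.001,0],1],
    [[0,0,0],[0,0,0.01],1],
    [[0,0,0],[0,0,0.008],1],
    [[0,0,0],[0,0,0],1],
    [[0,0,0],[0,0,0],1]
  ]
}}

```text
t: 8.4
tcp_pos: [0.625, 0.127, 0.1658]
orientation: [-3.141, 0.001, 1.507]
wrist_force: [0.1, -0.3, -0.4]
opening: 0.149
grip_force: 59.5
```

```bash
python3 - <<'E'
from h import *
o=observe();print(o['t'],o['tcp_pos'],o['orientation'],o['wrist_force'])
a=save("scene","s3.png");b=save("wrist","w4.png")
u=proj("scene",[.63,.195,.14]).astype(int);print(u)
k=cv2.resize(a[max(u[1]-65,0):u[1]+65,u[0]-85:u[0]+85],(784,599),interpolation=cv2.INTER_CUBIC)
cv2.imwrite('pics/s3c.png',k[:,:,::-1])
for c in("wrist","scene","top"):
  if c=="top": save("top","t3.png")
  for q in("handle","pack_top","cap1"):
    print(c,q,[(np.round(toW(c,d["position"]),4).tolist(),round(d["confidence"],2)) for d in tip_of(c,q)[:8]])
E
```

```text
8.4 [0.62498573 0.12704993 0.16575462] [-3.14067468e+00  1.16382764e-03  1.50695282e+00] [ 0.07155851 -0.2706407  -0.36820473]
[379 216]
wrist handle [([0.6283, 0.1281, 0.1849], 0.88)]
wrist pack_top [([0.63, 0.196, 0.1285], 0.66)]
wrist cap1 [([0.5974, 0.1642, 0.1562], 0.7), ([0.5861, 0.0939, 0.1559], 0.68), ([0.663, 0.1598, 0.1542], 0.61), ([0.6542, 0.0916, 0.1575], 0.56)]
scene handle [([0.6224, 0.1295, 0.1795], 0.75)]
scene pack_top [([0.6337, 0.1969, 0.1262], 0.87), ([0.6246, 0.1277, 0.1776], 0.22)]
scene cap1 [([0.5899, 0.098, 0.152], 0.93), ([0.6596, 0.1584, 0.1513], 0.73), ([0.593, 0.1638, 0.1541], 0.58), ([0.6577, 0.0926, 0.1527], 0.55)]
top handle [([0.4932, 0.2036, 0.1211], 0.5)]
top pack_top []
top cap1 [([0.5955, 0.1675, 0.1584], 0.94), ([0.5914, 0.0975, 0.1569], 0.93), ([0.6584, 0.0976, 0.1573], 0.57)]
```

View pics/s3c.png

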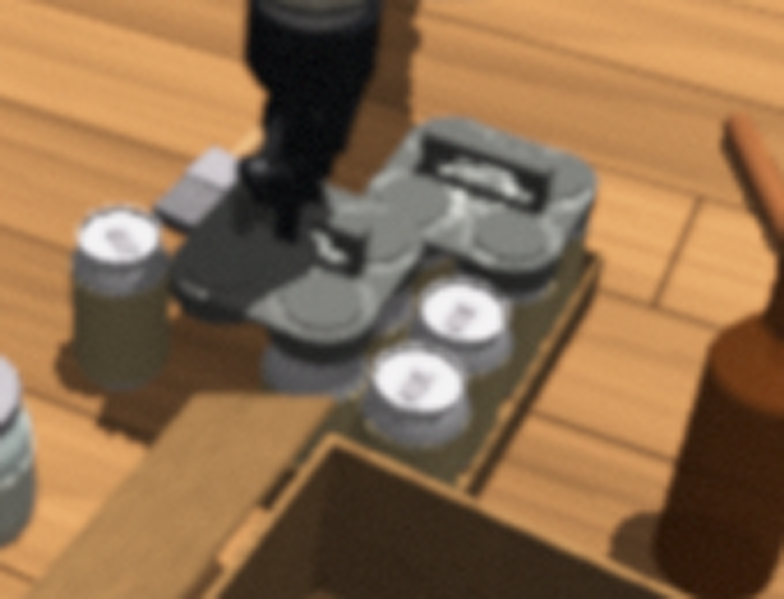

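The scene view shows the front caps over the near cans, so the carrier is one can row short and needs another 67 mm. I'll use this close wrist view to refine the offset to the far cans.

```bash
python3 - <<'E'
from h import *
im=cv2.imread('pics/w4.png')
cv2.imwrite('pics/w4c.png',cv2.resize(im[0:230,180:460],None,fx=2.8,fy=2.6,interpolation=cv2.INTER_CUBIC))
E
```

```text
(no output)
```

View pics/w4c.png

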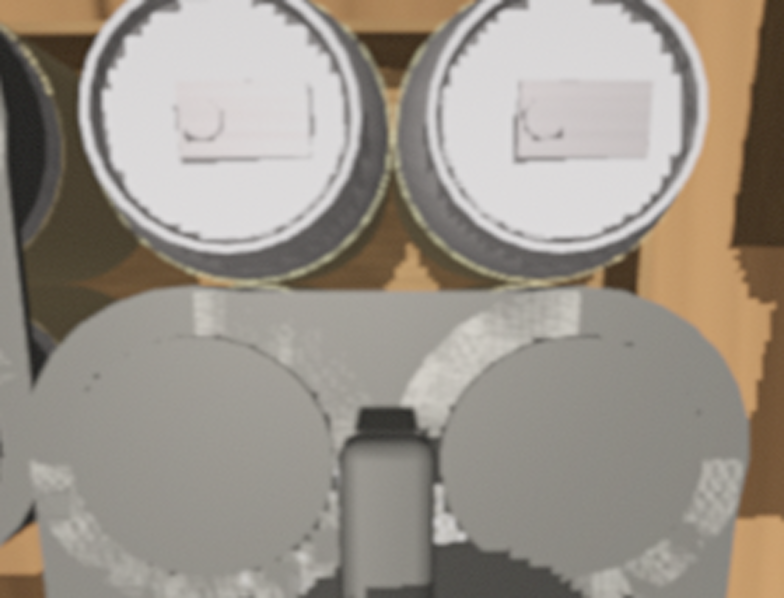

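```bash
python3 - <<'E'
from h import *
o=observe();print(o['tcp_pos'],o['orientation']);R0=R.from_euler('xyz',o['orientation']).as_matrix()
zc=o['tcp_pos'][2]-.0116
def an(a,b): d=b-a; return np.linalg.norm(d),np.degrees(np.arctan2(d[1],d[0]))
A=[ray_at("wrist",u,.125) for u in((258.6,44.2),(382.9,44.2))]
C=[ray_at("wrist",u,zc) for u in((253.2,175.8),(384.6,175.8))]
e=proj("wrist",A[0]-R0[:,0]*.027);print(e,proj("wrist",A[0]+R0[:,1]*.027))
print(an(*A),an(*C))
ma,mc=np.mean(A,0),np.mean(C,0)
print(R0.T@(ma-mc))
E
```

```text
[0.62525036 0.12864639 0.1663756 ] [ 3.14147881e+00 -5.73219862e-05  1.50906266e+00]
[260.89871205  95.97761813] [308.17919928  44.10614758]
(np.float64(0.06768801811033905), np.float64(-3.534993512385941)) (np.float64(0.06672850612777338), np.float64(-3.5430595374373905))
[0.06685015 0.00105069 0.02977955]
```

Call:
{"method": "arm_command", "body": {
  "moves": [
    [[0,0,0],[0.0165,0.0005,0],1],
    [[0,0,0],[0.02,0,0],1],
    [[0,0,0],[0.02,0,0],1],
    [[0,0,0],[0.01,0,0],1],
    [[0,0,0],[0,0,0],1],
    [[0,0,0],[0,0,0.004],1],
    [[0,0,0],[0,0,0.004],1],
    [[0,0,0],[0,0,0],1]
  ]
}}

```text
t: 9.8
tcp_pos: [0.6302, 0.1937, 0.1578]
orientation: [3.141, 0.001, 1.507]
wrist_force: [0.9, -0.2, -0.6]
opening: 0.152
grip_force: 59.4
```

Call:
{"method": "arm_command", "body": {
  "moves": [
    [[0,0,0],[0,0,0.001],1],
    [[0,0,0],[0,0,0.001],1]
  ]
}}

```text
t: 10.0
tcp_pos: [0.6302, 0.194, 0.1565]
orientation: [3.141, 0.0, 1.508]
wrist_force: [1.4, -0.2, -1.2]
opening: 0.147
grip_force: 59.5
```

Call:
{"method": "arm_command", "body": {
  "moves": [
    [[0,0,0],[0,0,0.001],1],
    [[0,0,0],[0,0,0.001],1],
    [[0,0,0],[0,0,0.001],1],
    [[0,0,0],[0,0,0],1]
  ]
}}

```text
t: 10.4
tcp_pos: [0.6302, 0.1945, 0.1533]
orientation: [3.141, 0.0, 1.509]
wrist_force: [2.5, -1.2, 0.2]
opening: 0.147
grip_force: 59.5
```

Call:
{"method": "arm_command", "body": {
  "moves": [
    [[0,0,0],[0,0,0.001],1],
    [[0,0,0],[0,0,0.0005],1],
    [[0,0,0],[0,0,0],1]
  ]
}}

```text
t: 10.7
tcp_pos: [0.6303, 0.1946, 0.152]
orientation: [3.141, 0.0, 1.509]
wrist_force: [1.3, -1.2, 0.3]
opening: 0.145
grip_force: 59.6
```

Call:
{"method": "arm_command", "body": {
  "moves": [
    [[0,0,0],[0,0,0.0007],1],
    [[0,0,0],[0,0,0],0.7],
    [[0,0,0],[0,0,0],0.3],
    [[0,0,0],[0,0,0],0],
    [[0,0,0],[0,0,0],0],
    [[0,0,0],[0,0,-0.02],0],
    [[0,0,0],[0,0,-0.04],0],
    [[0,0,0],[0,0,-0.03],1]
  ]
}}

```text
t: 11.5
tcp_pos: [0.6299, 0.195, 0.2425]
orientation: [3.141, -0.0, 1.509]
wrist_force: [0.1, -0.1, 0.4]
opening: 0.857
grip_force: 0.0
```

```bash
python3 - <<'E'
from h import *
o=observe();print(o['t'],o['tcp_pos'],o['orientation'],o['wrist_force'],o['opening'])
save("wrist","w5.png");save("scene","s5.png");save("top","t5.png")
for c in("wrist","scene","top"):
  for q in("plate_mid","handle","cap1"):
    print(c,q,[(np.round(toW(c,d["position"]),4).tolist(),round(d["confidence"],2)) for d in tip_of(c,q)[:8]])
E
```

```text
11.5 [0.62989566 0.19502477 0.24251639] [ 3.14149393e+00 -8.64258443e-05  1.50896016e+00] [ 0.10957661 -0.0977819   0.44811997] 0.8569040572732511
wrist plate_mid [([0.6345, 0.1926, 0.1329], 0.56), ([0.6637, 0.2238, 0.1369], 0.21)]
wrist handle [([0.6329, 0.1921, 0.167], 0.83), ([0.592, 0.1597, 0.1362], 0.25)]
wrist cap1 [([0.6582, 0.1557, 0.1381], 0.95), ([0.5941, 0.1611, 0.1366], 0.91), ([0.6676, 0.2278, 0.1367], 0.78), ([0.6001, 0.2271, 0.1401], 0.58)]
scene plate_mid [([0.6306, 0.1927, 0.1354], 0.69)]
scene handle [([0.6305, 0.1952, 0.1649], 0.78)]
scene cap1 [([0.6694, 0.2282, 0.135], 0.78), ([0.6622, 0.163, 0.1369], 0.76), ([0.5938, 0.1695, 0.1369], 0.69), ([0.5962, 0.2287, 0.1416], 0.67)]
top plate_mid [([0.6298, 0.2021, 0.1376], 0.71)]
top handle [([0.6353, 0.1921, 0.1722], 0.61)]
top cap1 [([0.599, 0.2316, 0.1434], 0.91), ([0.6699, 0.2307, 0.1438], 0.69), ([0.6635, 0.1627, 0.1408], 0.65)]
```

View pics/w5.png

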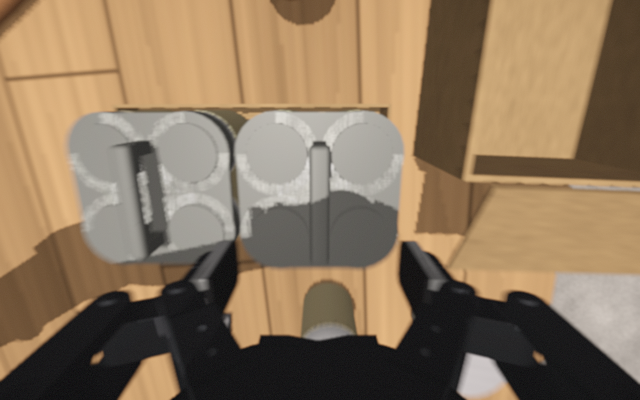

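The carrier sits squarely on the four cans, centred at about (320,188) in the wrist view. Heights come out at about 0.14, which fits. I'll turn the shut gripper a quarter turn so its narrow side faces the bar before pressing, after checking joint 7's range.

```bash
python3 -c "
from h import *
o=observe();print(o['t'],o['joint_pos'],o['tcp_pos'])"
```

```text
12.1 [-0.73055901  0.54930799  0.53835554  1.77373492 -0.34425555  0.91482246
 -0.10568269] [0.62947324 0.1948238  0.24032   ]
```

Call:
{"method": "arm_command", "body": {
  "moves": [
    [[0,0,8.5],[0,0,0],1],
    [[0,0,8.5],[0,0,0],1],
    [[0,0,8.5],[0,0,0],1],
    [[0,0,8.5],[0,0,0],1],
    [[0,0,8.5],[0,0,0],1],
    [[0,0,8.5],[0,0,0],1],
    [[0,0,8.5],[0,0,0],1],
    [[0,0,8.5],[0,0,0],1]
  ]
}}

```text
t: 12.9
tcp_pos: [0.6298, 0.195, 0.2409]
orientation: [3.142, 0.0, 0.316]
wrist_force: [-0.3, 0.2, -0.3]
opening: 0.004
grip_force: 0.0
```

Call:
{"method": "arm_command", "body": {
  "moves": [
    [[0,0,8.5],[0,0,0],1],
    [[0,0,8.5],[0,0,0],1],
    [[0,0,5],[0,0,0],1],
    [[0,0,0],[0.02,0.02,0],1],
    [[0,0,0],[0.015,0.015,0.02],1],
    [[0,0,0],[0,0,0.04],1],
    [[0,0,0],[0,0,0.03],1],
    [[0,0,0],[0,0,0],1]
  ]
}}

```text
t: 13.7
tcp_pos: [0.6591, 0.1583, 0.1463]
orientation: [3.14, 0.009, -0.062]
wrist_force: [-0.6, -0.1, 0.1]
opening: -0.0
grip_force: 0.0
```

Call:
{"method": "arm_command", "body": {
  "moves": [
    [[0,0,0],[0,0,0.002],1],
    [[0,0,0],[0,0,0.002],1],
    [[0,0,0],[0,0,0.001],1]
  ]
}}

```text
t: 14.0
tcp_pos: [0.6638, 0.1579, 0.1479]
orientation: [-3.141, -0.003, -0.062]
wrist_force: [-0.1, -0.1, -0.7]
opening: 0.003
grip_force: 0.0
```

Call:
{"method": "arm_command", "body": {
  "moves": [
    [[0,0,0],[0,0,0.001],1],
    [[0,0,0],[0,0,0.001],1]
  ]
}}

```text
t: 14.2
tcp_pos: [0.663, 0.158, 0.1449]
orientation: [-3.141, -0.001, -0.062]
wrist_force: [0.3, -0.5, -0.1]
opening: -0.0
grip_force: 0.0
```

Call:
{"method": "arm_command", "body": {
  "moves": [
    [[0,0,0],[0,0,0.0015],1],
    [[0,0,0],[0,0,0.0015],1],
    [[0,0,0],[0,0,0.001],1]
  ]
}}

```text
t: 14.5
tcp_pos: [0.6625, 0.1578, 0.1399]
orientation: [3.142, 0.0, -0.062]
wrist_force: [-0.6, 0.3, -1.1]
opening: 0.001
grip_force: 0.0
```

Call:
{"method": "arm_command", "body": {
  "moves": [
    [[0,0,0],[0,0,0.001],1],
    [[0,0,0],[0,0,0.001],1]
  ]
}}

```text
t: 14.7
tcp_pos: [0.6629, 0.1576, 0.1385]
orientation: [-3.142, -0.0, -0.062]
wrist_force: [-0.7, -0.5, 4.1]
opening: 0.0
grip_force: 2.0
```

Call:
{"method": "arm_command", "body": {
  "moves": [
    [[0,0,0],[0,0,0.001],1],
    [[0,0,0],[0,0,0.001],1]
  ]
}}

```text
t: 14.9
tcp_pos: [0.6634, 0.1574, 0.1373]
orientation: [-3.141, -0.002, -0.062]
wrist_force: [-0.9, -0.2, 8.1]
opening: -0.002
grip_force: 4.0
```

Call:
{"method": "arm_command", "body": {
  "moves": [
    [[0,0,0],[0,0,0.001],1],
    [[0,0,0],[0,0,0.0005],1]
  ]
}}

```text
t: 15.1
tcp_pos: [0.6639, 0.1568, 0.1362]
orientation: [3.141, -0.003, -0.062]
wrist_force: [-1.0, -0.6, 6.8]
opening: 0.0
grip_force: 3.6
```

Call:
{"method": "arm_command", "body": {
  "moves": [
    [[0,0,0],[0,0,0.001],1],
    [[0,0,0],[0,0,0.001],1]
  ]
}}

```text
t: 15.3
tcp_pos: [0.6645, 0.1564, 0.1346]
orientation: [3.141, -0.004, -0.063]
wrist_force: [0.9, -1.2, 7.7]
opening: -0.0
grip_force: 3.7
```

Call:
{"method": "arm_command", "body": {
  "moves": [
    [[0,0,0],[0,0,0.001],1],
    [[0,0,0],[0,0,0.0005],1]
  ]
}}

```text
t: 15.5
tcp_pos: [0.6642, 0.1566, 0.1332]
orientation: [3.141, -0.003, -0.063]
wrist_force: [-1.4, -0.4, 9.3]
opening: -0.002
grip_force: 4.7
```

Call:
{"method": "arm_command", "body": {
  "moves": [
    [[0,0,0],[0,0,0.001],1],
    [[0,0,0],[0,0,0.0005],1]
  ]
}}

```text
t: 15.7
tcp_pos: [0.6643, 0.1567, 0.1326]
orientation: [-3.141, -0.003, -0.063]
wrist_force: [-2.6, -1.1, 14.9]
opening: -0.0
grip_force: 7.3
```

Call:
{"method": "arm_command", "body": {
  "moves": [
    [[0,0,0],[0,0,0.001],1],
    [[0,0,0],[0,0,0.0005],1]
  ]
}}

```text
t: 15.9
tcp_pos: [0.6643, 0.1567, 0.1321]
orientation: [-3.14, -0.003, -0.063]
wrist_force: [-4.4, 0.7, 20.0]
opening: 0.0
grip_force: 9.8
```

Force dipped at about 8 N, then rose steeply to 20 N. That looks like the snap followed by the tipped hard stop, so I'll lift and check.

Call:
{"method": "arm_command", "body": {
  "moves": [
    [[0,0,0],[0,0,-0.01],1],
    [[0,0,0],[0,0,-0.035],1],
    [[0,0,0],[0,0,-0.045],1],
    [[0,0,0],[-0.03,-0.03,0],1],
    [[0,0,0],[-0.03,-0.03,0],1],
    [[0,0,0],[-0.009,-0.009,0],1],
    [[0,0,0],[0,0,0],1]
  ]
}}

```text
t: 16.6
tcp_pos: [0.5961, 0.2341, 0.2172]
orientation: [-3.141, 0.002, -0.057]
wrist_force: [-0.5, -0.7, -0.8]
opening: -0.002
grip_force: 0.0
```

```bash
python3 - <<'E'
from h import *
o=observe();print(o['t'],o['tcp_pos'],o['wrist_force'])
a=save("wrist","w6.png");b=save("scene","s6.png")
for c in("wrist","scene"):
  for q in("handle","cap1"):
    print(c,q,[(np.round(toW(c,d["position"]),4).tolist(),round(d["confidence"],2)) for d in tip_of(c,q)[:8]])
k=cv2.resize(b[151:281,294:464],(784,599),interpolation=cv2.INTER_CUBIC)
cv2.imwrite('pics/s6c.png',k[:,:,::-1])
E
```

```text
16.6 [0.59606925 0.23407792 0.21721537] [-0.54936552 -0.69412404 -0.75283353]
wrist handle [([0.6419, 0.1805, 0.1708], 0.86)]
wrist cap1 [([0.67, 0.2198, 0.142], 0.79), ([0.6616, 0.1493, 0.1372], 0.77), ([0.5976, 0.1506, 0.1442], 0.7), ([0.6361, 0.1889, 0.1373], 0.6)]
scene handle [([0.6342, 0.1916, 0.1637], 0.8), ([0.4109, -0.0095, -0.0035], 0.19)]
scene cap1 [([0.6705, 0.2267, 0.1344], 0.95), ([0.5972, 0.2273, 0.1471], 0.86), ([0.5949, 0.1682, 0.139], 0.75), ([0.6671, 0.1618, 0.1343], 0.63)]
```

View pics/s6c.png

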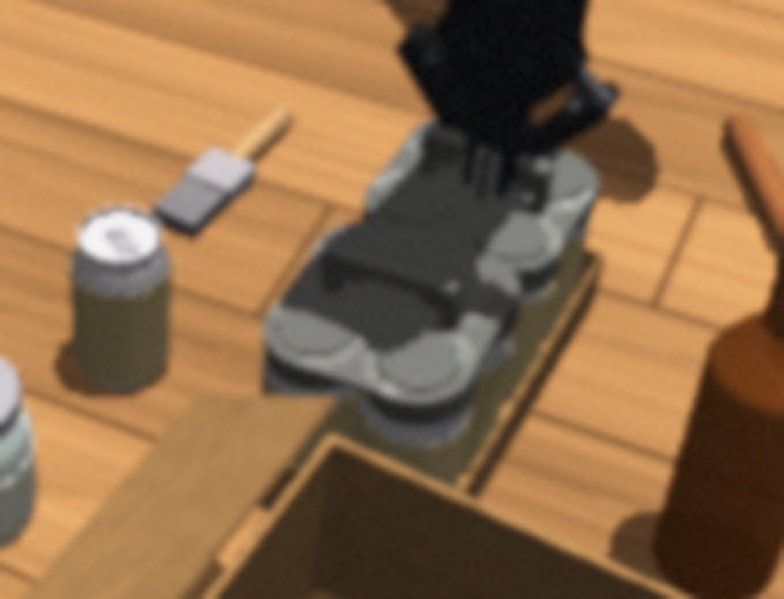

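The scene view shows the pressed corner, at crop (315,335), sitting low and the opposite corner raised to about 0.147 m. I'll press that opposite cap next.

Call:
{"method": "arm_command", "body": {
  "moves": [
    [[0,0,0],[0.002,0.002,0.03],1],
    [[0,0,0],[0,0,0.02],1],
    [[0,0,0],[0,0,0.003],1],
    [[0,0,0],[0,0,0],1]
  ]
}}

```text
t: 17.3
tcp_pos: [0.6002, 0.2278, 0.1649]
orientation: [3.141, 0.0, -0.063]
wrist_force: [-0.4, 1.2, 0.8]
opening: -0.001
grip_force: 0.0
```

Call:
{"method": "arm_command", "body": {
  "moves": [
    [[0,0,0],[0,0,0.002],1],
    [[0,0,0],[0,0,0.002],1],
    [[0,0,0],[0,0,0.001],1]
  ]
}}

```text
t: 17.6
tcp_pos: [0.6003, 0.2289, 0.1608]
orientation: [-3.141, -0.001, -0.062]
wrist_force: [-0.4, 0.8, -0.1]
opening: 0.001
grip_force: 0.0
```

Call:
{"method": "arm_command", "body": {
  "moves": [
    [[0,0,0],[0,0,0.002],1],
    [[0,0,0],[0,0,0.001],1]
  ]
}}

```text
t: 17.8
tcp_pos: [0.5999, 0.229, 0.1572]
orientation: [-3.141, -0.0, -0.062]
wrist_force: [0.2, -1.4, 0.3]
opening: -0.001
grip_force: 0.0
```

Call:
{"method": "arm_command", "body": {
  "moves": [
    [[0,0,0],[0,0,0.0015],1],
    [[0,0,0],[0,0,0.0015],1]
  ]
}}

```text
t: 18.0
tcp_pos: [0.5999, 0.2289, 0.154]
orientation: [-3.142, -0.0, -0.062]
wrist_force: [-0.0, -0.0, -0.6]
opening: -0.002
grip_force: 0.0
```

Call:
{"method": "arm_command", "body": {
  "moves": [
    [[0,0,0],[0,0,0.0015],1],
    [[0,0,0],[0,0,0.0015],1]
  ]
}}

```text
t: 18.2
tcp_pos: [0.5999, 0.2288, 0.151]
orientation: [3.142, 0.0, -0.062]
wrist_force: [-0.7, -0.8, -0.1]
opening: 0.002
grip_force: 0.0
```

Call:
{"method": "arm_command", "body": {
  "moves": [
    [[0,0,0],[0,0,0.0015],1],
    [[0,0,0],[0,0,0.0015],1]
  ]
}}

```text
t: 18.4
tcp_pos: [0.5999, 0.2288, 0.148]
orientation: [3.142, 0.0, -0.062]
wrist_force: [-0.3, -0.1, -0.7]
opening: 0.003
grip_force: 0.0
```

Call:
{"method": "arm_command", "body": {
  "moves": [
    [[0,0,0],[0,0,0.0015],1],
    [[0,0,0],[0,0,0.0015],1]
  ]
}}

```text
t: 18.6
tcp_pos: [0.5998, 0.229, 0.1451]
orientation: [-3.141, 0.0, -0.062]
wrist_force: [-1.0, 1.5, 2.0]
opening: 0.001
grip_force: 1.0
```

Call:
{"method": "arm_command", "body": {
  "moves": [
    [[0,0,0],[0,0,0.001],1],
    [[0,0,0],[0,0,0.001],1]
  ]
}}

```text
t: 18.8
tcp_pos: [0.5999, 0.2294, 0.1433]
orientation: [-3.141, 0.0, -0.062]
wrist_force: [-1.9, 1.2, 3.7]
opening: 0.0
grip_force: 1.8
```

Call:
{"method": "arm_command", "body": {
  "moves": [
    [[0,0,0],[0,0,0.001],1],
    [[0,0,0],[0,0,0.001],1]
  ]
}}

```text
t: 19.0
tcp_pos: [0.5997, 0.2292, 0.1413]
orientation: [-3.141, 0.0, -0.062]
wrist_force: [-1.7, 2.0, 4.7]
opening: -0.001
grip_force: 2.2
```

Call:
{"method": "arm_command", "body": {
  "moves": [
    [[0,0,0],[0,0,0.001],1],
    [[0,0,0],[0,0,0.001],1]
  ]
}}

```text
t: 19.2
tcp_pos: [0.5998, 0.2292, 0.1396]
orientation: [-3.141, 0.001, -0.062]
wrist_force: [-2.7, 1.3, 8.3]
opening: -0.001
grip_force: 3.9
```

Call:
{"method": "arm_command", "body": {
  "moves": [
    [[0,0,0],[0,0,0.001],1],
    [[0,0,0],[0,0,0.001],1]
  ]
}}

```text
t: 19.4
tcp_pos: [0.5998, 0.2296, 0.138]
orientation: [-3.14, 0.001, -0.061]
wrist_force: [-3.0, 1.7, 9.3]
opening: 0.0
grip_force: 5.0
```

Call:
{"method": "arm_command", "body": {
  "moves": [
    [[0,0,0],[0,0,0.001],1],
    [[0,0,0],[0,0,0.0005],1]
  ]
}}

```text
t: 19.6
tcp_pos: [0.6001, 0.23, 0.1369]
orientation: [-3.139, 0.0, -0.061]
wrist_force: [-4.2, 3.2, 10.1]
opening: -0.0
grip_force: 5.3
```

Call:
{"method": "arm_command", "body": {
  "moves": [
    [[0,0,0],[0,0,0.001],1],
    [[0,0,0],[0,0,0.001],1]
  ]
}}

```text
t: 19.8
tcp_pos: [0.5996, 0.2299, 0.1347]
orientation: [-3.139, 0.001, -0.061]
wrist_force: [-3.8, 2.8, 7.7]
opening: 0.003
grip_force: 4.0
```

Call:
{"method": "arm_command", "body": {
  "moves": [
    [[0,0,0],[0,0,0.001],1],
    [[0,0,0],[0,0,0.0005],1]
  ]
}}

```text
t: 20.0
tcp_pos: [0.6, 0.2283, 0.1317]
orientation: [3.14, -0.001, -0.062]
wrist_force: [1.5, 0.4, -0.2]
opening: 0.0
grip_force: 0.0
```

Call:
{"method": "arm_command", "body": {
  "moves": [
    [[0,0,0],[0,0,0.001],1],
    [[0,0,0],[0,0,0],1]
  ]
}}

```text
t: 20.2
tcp_pos: [0.6, 0.2282, 0.1311]
orientation: [3.141, -0.0, -0.062]
wrist_force: [-1.0, 0.5, 2.8]
opening: -0.004
grip_force: 1.2
```

Call:
{"method": "arm_command", "body": {
  "moves": [
    [[0,0,0],[0,0,0.001],1],
    [[0,0,0],[0,0,0.001],1]
  ]
}}

```text
t: 20.4
tcp_pos: [0.6, 0.2283, 0.1304]
orientation: [-3.141, 0.0, -0.062]
wrist_force: [-4.6, 0.5, 14.5]
opening: 0.0
grip_force: 7.3
```

Call:
{"method": "arm_command", "body": {
  "moves": [
    [[0,0,0],[0,0,0.001],1],
    [[0,0,0],[0,0,0.0005],1]
  ]
}}

```text
t: 20.6
tcp_pos: [0.6, 0.2282, 0.1301]
orientation: [-3.14, 0.001, -0.062]
wrist_force: [-6.2, 0.2, 19.9]
opening: -0.0
grip_force: 9.8
```

Call:
{"method": "arm_command", "body": {
  "moves": [
    [[0,0,0],[0,0,-0.015],1],
    [[0,0,0],[0,0,-0.05],1],
    [[0,0,0],[0.03,0,0],1],
    [[0,0,0],[0.037,0,0],1],
    [[0,0,0],[0,0,0.03],1],
    [[0,0,0],[0,0,0.013],1],
    [[0,0,0],[0,0,0],1],
    [[0,0,0],[0,0,0.002],1]
  ]
}}

```text
t: 21.4
tcp_pos: [0.6662, 0.2247, 0.1476]
orientation: [3.141, 0.001, -0.062]
wrist_force: [0.2, 0.8, 0.0]
opening: -0.003
grip_force: 0.0
```

Call:
{"method": "arm_command", "body": {
  "moves": [
    [[0,0,0],[0,0,0.0015],1],
    [[0,0,0],[0,0,0.0015],1]
  ]
}}

```text
t: 21.6
tcp_pos: [0.667, 0.2249, 0.1455]
orientation: [-3.141, -0.001, -0.062]
wrist_force: [0.0, 0.2, 0.4]
opening: -0.002
grip_force: 0.0
```

Call:
{"method": "arm_command", "body": {
  "moves": [
    [[0,0,0],[0,0,0.001],1],
    [[0,0,0],[0,0,0.001],1]
  ]
}}

```text
t: 21.8
tcp_pos: [0.6669, 0.2248, 0.143]
orientation: [-3.141, -0.001, -0.062]
wrist_force: [-0.5, 0.4, 0.1]
opening: -0.002
grip_force: 0.0
```

Call:
{"method": "arm_command", "body": {
  "moves": [
    [[0,0,0],[0,0,0.002],1],
    [[0,0,0],[0,0,0.001],1]
  ]
}}

```text
t: 22.0
tcp_pos: [0.6667, 0.2248, 0.1395]
orientation: [-3.142, 0.0, -0.062]
wrist_force: [-0.8, -0.0, -0.1]
opening: 0.003
grip_force: 0.0
```

Call:
{"method": "arm_command", "body": {
  "moves": [
    [[0,0,0],[0,0,0.0015],1],
    [[0,0,0],[0,0,0.001],1]
  ]
}}

```text
t: 22.2
tcp_pos: [0.6667, 0.2247, 0.1369]
orientation: [3.141, 0.0, -0.062]
wrist_force: [-0.1, -0.2, 0.8]
opening: -0.001
grip_force: 0.0
```

Call:
{"method": "arm_command", "body": {
  "moves": [
    [[0,0,0],[0,0,0.001],1],
    [[0,0,0],[0,0,0.001],1]
  ]
}}

```text
t: 22.4
tcp_pos: [0.6668, 0.2247, 0.135]
orientation: [3.142, 0.0, -0.062]
wrist_force: [-0.3, -0.1, -0.0]
opening: 0.0
grip_force: 0.0
```

Call:
{"method": "arm_command", "body": {
  "moves": [
    [[0,0,0],[0,0,0.001],1],
    [[0,0,0],[0,0,0.001],1]
  ]
}}

```text
t: 22.6
tcp_pos: [0.6668, 0.2247, 0.133]
orientation: [3.142, 0.0, -0.062]
wrist_force: [0.1, 0.3, 0.2]
opening: 0.001
grip_force: 0.0
```

Call:
{"method": "arm_command", "body": {
  "moves": [
    [[0,0,0],[0,0,0.001],1],
    [[0,0,0],[0,0,0.001],1]
  ]
}}

```text
t: 22.8
tcp_pos: [0.6668, 0.2247, 0.1311]
orientation: [-3.142, -0.0, -0.062]
wrist_force: [-0.3, 0.0, 3.5]
opening: 0.003
grip_force: 1.8
```

Call:
{"method": "arm_command", "body": {
  "moves": [
    [[0,0,0],[0,0,0.001],1],
    [[0,0,0],[0,0,0.001],1]
  ]
}}

```text
t: 23.0
tcp_pos: [0.6668, 0.2247, 0.1306]
orientation: [-3.141, 0.001, -0.062]
wrist_force: [-4.6, -0.4, 11.7]
opening: -0.003
grip_force: 5.7
```

Call:
{"method": "arm_command", "body": {
  "moves": [
    [[0,0,0],[0,0,0.001],1],
    [[0,0,0],[0,0,0.0005],1]
  ]
}}

```text
t: 23.2
tcp_pos: [0.6668, 0.2247, 0.1304]
orientation: [-3.14, 0.001, -0.062]
wrist_force: [-5.5, 0.7, 15.2]
opening: -0.005
grip_force: 7.7
```

This cap is already hard at 0.1304, the same height as the last one. I'll push a little more to confirm, then go to the diagonal cap.

Call:
{"method": "arm_command", "body": {
  "moves": [
    [[0,0,0],[0,0,0.001],1],
    [[0,0,0],[0,0,0.0005],1]
  ]
}}

```text
t: 23.4
tcp_pos: [0.6668, 0.2247, 0.13]
orientation: [-3.139, 0.001, -0.062]
wrist_force: [-8.3, 0.7, 20.3]
opening: 0.0
grip_force: 10.4
```

Call:
{"method": "arm_command", "body": {
  "moves": [
    [[0,0,0],[0,0,-0.015],1],
    [[0,0,0],[0,0,-0.05],1],
    [[0,0,0],[-0.035,0.035,0],1],
    [[0,0,0],[-0.033,0.033,0],1],
    [[0,0,0],[0,0,0.03],1],
    [[0,0,0],[0,0,0.018],1],
    [[0,0,0],[0,0,0],1]
  ]
}}

```text
t: 24.1
tcp_pos: [0.5933, 0.1622, 0.1406]
orientation: [3.141, 0.004, -0.06]
wrist_force: [0.3, 1.3, 0.2]
opening: 0.001
grip_force: 0.0
```

Call:
{"method": "arm_command", "body": {
  "moves": [
    [[0,0,0],[0,0,0.002],1],
    [[0,0,0],[0,0,0.002],1]
  ]
}}

```text
t: 24.3
tcp_pos: [0.5962, 0.1617, 0.1395]
orientation: [3.142, -0.002, -0.06]
wrist_force: [0.7, 0.5, 0.7]
opening: -0.001
grip_force: 0.0
```

Call:
{"method": "arm_command", "body": {
  "moves": [
    [[0,0,0],[0,0,0.0015],1],
    [[0,0,0],[0,0,0.0015],1]
  ]
}}

```text
t: 24.5
tcp_pos: [0.5954, 0.1612, 0.1364]
orientation: [-3.141, -0.001, -0.061]
wrist_force: [0.1, -0.2, 0.5]
opening: -0.001
grip_force: 0.0
```

Call:
{"method": "arm_command", "body": {
  "moves": [
    [[0,0,0],[0,0,0.001],1],
    [[0,0,0],[0,0,0.001],1]
  ]
}}

```text
t: 24.7
tcp_pos: [0.5948, 0.1611, 0.1342]
orientation: [-3.141, -0.0, -0.062]
wrist_force: [0.3, 0.2, -0.4]
opening: 0.0
grip_force: 0.0
```

Call:
{"method": "arm_command", "body": {
  "moves": [
    [[0,0,0],[0,0,0.001],1],
    [[0,0,0],[0,0,0.001],1]
  ]
}}

```text
t: 24.9
tcp_pos: [0.5947, 0.161, 0.1321]
orientation: [-3.142, -0.0, -0.062]
wrist_force: [0.2, -0.3, 0.2]
opening: 0.001
grip_force: 0.0
```

Call:
{"method": "arm_command", "body": {
  "moves": [
    [[0,0,0],[0,0,0.001],1],
    [[0,0,0],[0,0,0.0005],1]
  ]
}}

```text
t: 25.1
tcp_pos: [0.5947, 0.161, 0.1309]
orientation: [-3.141, 0.0, -0.062]
wrist_force: [-0.8, 0.5, 4.6]
opening: 0.001
grip_force: 2.5
```

Call:
{"method": "arm_command", "body": {
  "moves": [
    [[0,0,0],[0,0,0.001],1],
    [[0,0,0],[0,0,0.001],1]
  ]
}}

```text
t: 25.3
tcp_pos: [0.5947, 0.161, 0.1303]
orientation: [-3.14, 0.001, -0.062]
wrist_force: [-5.6, 0.8, 16.4]
opening: -0.0
grip_force: 8.3
```

Call:
{"method": "arm_command", "body": {
  "moves": [
    [[0,0,0],[0,0,0.001],1],
    [[0,0,0],[0,0,0.0005],1]
  ]
}}

```text
t: 25.5
tcp_pos: [0.5947, 0.161, 0.1299]
orientation: [-3.138, 0.001, -0.062]
wrist_force: [-6.6, 1.1, 21.4]
opening: 0.001
grip_force: 10.9
```

Call:
{"method": "arm_command", "body": {
  "moves": [
    [[0,0,0],[0,0,-0.015],1],
    [[0,0,0],[0,0,-0.05],1],
    [[0,0,0],[0.035,0,0],1],
    [[0,0,0],[0.033,0,0],1],
    [[0,0,0],[0,0,0.03],1],
    [[0,0,0],[0,0,0.024],1],
    [[0,0,0],[0,0,0],1],
    [[0,0,0],[0,0,0],1]
  ]
}}

```text
t: 26.3
tcp_pos: [0.6625, 0.1567, 0.1382]
orientation: [3.141, 0.0, -0.062]
wrist_force: [0.8, -0.2, 0.2]
opening: -0.001
grip_force: 0.0
```

Now back to cap one, to check that it is home as well.

Call:
{"method": "arm_command", "body": {
  "moves": [
    [[0,0,0],[0,0,0.002],1],
    [[0,0,0],[0,0,0.002],1],
    [[0,0,0],[0,0,0.001],1]
  ]
}}

```text
t: 26.6
tcp_pos: [0.663, 0.157, 0.134]
orientation: [-3.141, -0.001, -0.062]
wrist_force: [0.2, 0.4, -0.3]
opening: 0.0
grip_force: 0.0
```

Call:
{"method": "arm_command", "body": {
  "moves": [
    [[0,0,0],[0,0,0.001],1],
    [[0,0,0],[0,0,0.001],1]
  ]
}}

```text
t: 26.8
tcp_pos: [0.6627, 0.1569, 0.1313]
orientation: [-3.141, -0.0, -0.062]
wrist_force: [-0.5, -0.2, 0.3]
opening: -0.004
grip_force: 0.0
```

Call:
{"method": "arm_command", "body": {
  "moves": [
    [[0,0,0],[0,0,0.001],1],
    [[0,0,0],[0,0,0.001],1]
  ]
}}

```text
t: 27.0
tcp_pos: [0.6627, 0.1569, 0.1305]
orientation: [-3.14, 0.0, -0.062]
wrist_force: [-3.3, 0.5, 11.3]
opening: -0.004
grip_force: 5.9
```

Call:
{"method": "arm_command", "body": {
  "moves": [
    [[0,0,0],[0,0,0.001],1],
    [[0,0,0],[0,0,0.001],1]
  ]
}}

```text
t: 27.2
tcp_pos: [0.6627, 0.1569, 0.1301]
orientation: [-3.139, 0.001, -0.062]
wrist_force: [-6.6, 1.5, 19.7]
opening: -0.001
grip_force: 9.9
```

Call:
{"method": "arm_command", "body": {
  "moves": [
    [[0,0,0],[0,0,-0.015],1],
    [[0,0,0],[0,0,-0.05],1],
    [[0,0,0],[0,0,-0.05],1],
    [[0,0,0],[-0.02,0.04,0],1],
    [[0,0,0],[-0.02,0.04,0],1],
    [[0,0,0],[-0.02,0.04,0],1],
    [[0,0,0],[0,0,0],1],
    [[0,0,0],[0,0,0],1]
  ]
}}

```text
t: 28.0
tcp_pos: [0.5949, 0.0395, 0.2428]
orientation: [-3.141, -0.001, -0.065]
wrist_force: [0.2, -0.2, 0.5]
opening: -0.002
grip_force: 0.0
```

```bash
python3 - <<'E'
from h import *
o=observe();print(o['t'],o['tcp_pos'],o['wrist_force'])
save("top","t7.png");b=save("scene","s7.png")
for c in("scene","top"):
  for q in("handle","plate_mid","cap1","brush","can_loose"):
    print(c,q,[(np.round(toW(c,d["position"]),4).tolist(),round(d["confidence"],2)) for d in tip_of(c,q)[:8]])
k=cv2.resize(b[151:281,294:464],(784,599),interpolation=cv2.INTER_CUBIC)
cv2.imwrite('pics/s7c.png',k[:,:,::-1])
E
```

```text
28.0 [0.59490458 0.03949289 0.24277609] [ 0.21850376 -0.17535644  0.47001315]
scene handle [([0.6337, 0.1949, 0.1558], 0.96), ([0.5933, 0.1687, 0.1281], 0.21)]
scene plate_mid []
scene cap1 [([0.6701, 0.2279, 0.1269], 0.82), ([0.5989, 0.2287, 0.1332], 0.79)]
scene brush [([0.4108, -0.0099, -0.0047], 0.83)]
scene can_loose [([0.6284, 0.0044, 0.0049], 0.93)]
top handle [([0.6309, 0.1907, 0.1641], 0.63)]
top plate_mid [([0.6339, 0.2023, 0.133], 0.73)]
top cap1 [([0.6689, 0.2295, 0.1357], 0.97), ([0.5986, 0.1656, 0.136], 0.85), ([0.6007, 0.2331, 0.1355], 0.71), ([0.6618, 0.1619, 0.1313], 0.62)]
top brush [([0.4177, -0.0144, 0.0027], 0.88)]
top can_loose [([0.6319, 0.009, 0.0001], 0.68)]
```

View pics/s7c.png

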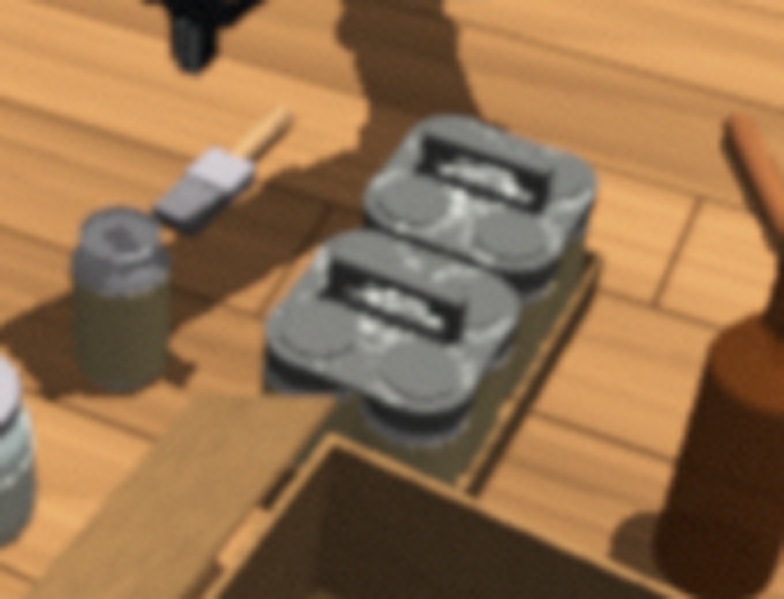

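The scene view shows the new carrier, at crop (390,320), level and matching the finished one at (480,200). The arm is clear and the bystanders haven't moved.

```bash
python3 -c "
from rig import *
print(sign_off())"
```

```text
the job is handed in; nothing more can be done
None
```

The carrier is snapped home on all four cans and sits level: each cap stopped hard at about 0.130 m, with at most about 21 N on any cap. The arm is clear, nothing else on the bench looks moved, and the job is handed in after about 29 s.

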